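# Hold two samples on the touch-start mixer

## Robot

A 7-joint arm with a two-finger parallel gripper is mounted at the origin on a cart in front of the work surface, level with it; the furniture and walls round the work are solid. World frame = base frame: x ahead of the robot, y to its left, z up, the work surface at z = 0. Lengths are in m, angles in degrees, forces in N, time in s.
With the tool pointing down it reaches from about 0.425 to 0.875 m from the base axis. Payload 8.4 kg.
Tool frame: the origin (TCP) lies midway between the tips of the shut fingers; the grasp point (between the pads) lies 19 mm behind it; z points along the fingers, y is the line along which they close (so a half turn about z gives the same grasp; the last joint's range is limited). The gripper opens to 85 mm and grips with 20 to 120 N. Pads are 22 mm wide; open, the fingers measure 114 mm over their backs; the gripper's body (76 mm by 85 mm) begins 54 mm behind the grasp point. The pads swing forward as they close: fully open they stand 13 mm farther back than shut.
Start: joints at [60.665, 19.091, 2.286, 83.961, -0.768, 76.965, -3.352], TCP at [0.261, -0.595, 0.231] pointing down, gripper open.
Joint ranges: [-147.57, 147.57], [-21.85, 119.76], [-74.77, 79.35], [14.55, 137.4], [-85.83, 265.84], [4.83, 119.75], [-152.11, 152.11]. Speed limits (degrees/s): [127.2, 127.2, 159.86, 159.86, 180, 180, 180].

## Interface

Orientations are given as a 3x3 rotation matrix whose columns are the frame's x, y, z axes.
In Python, from rig import arm, vision, find_in, regions_of gives the robot as it stands.
- The arm moves only by the tool arm_command, never from a script. Its argument "plan" is a list of rows, each a list of 7 numbers: the closure, from -1 (fully open) to 1 (shut), then the shift along the world's x, y, z scaled (see below), then the turn, a rotation vector about the world's x, y, z scaled (see below). In form: [[grip, tx, ty, tz, ax, ay, az], ...]. A call has 1 to 10 rows; each row is the pose to reach, as a shift and turn from the pose commanded when the call began; what a row does not reach only later rows make up. The controller multiplies each number of a shift by 0.2 m and each number of a turn by 120 degrees. A row lasts 1/8 s, in which the tool goes at most 62.5 mm and 10.7 degrees, less where a joint would pass 70% of its speed; a pose out of reach is approached as far as the arm can. A call with a number of a shift or a turn outside -1 to 1 is refused whole. A call with a gripper value outside its range is refused whole. The fingers move at their own pace and stop on an object; "newtons" is the grip in N (left out, the last holds). Time passes only in rows, so rows that repeat a pose let the fingers close. It gives the time, the measured TCP pose, the force, the opening and the grip force at its end, in the units of the state.
- arm.get_state(): the state, without advancing time (a new reading comes with each control period).
- vision.read_camera(name): name is "scene" or "side" or "wrist"; returns the picture (384x512x3 uint8, blue, green, red); there is no depth.
- vision.get_calibration(name): a dict with "vfov" (degrees; the focal length in pixels is half the picture's height over the tangent of half this angle, whatever the lens; pixels are square), "cx", "cy" (the principal point, pixels), "cam_to_world" (4x4, takes a point from camera to world coordinates). Camera axes: x right, y down, z forward; pixel columns grow to the right and rows downward; lengths in m; the calibration is good to about 2 mm. A picture is of the moment at which its call begins: read the wrist's pose just before it. get_calibration takes no time and is no camera call; for the wrist camera it gives the pose at the moment of the call.
- arm.hand_in(): hands the job in; it is judged then, once.
Trained networks look in the newest picture that a camera, given by its name, has taken for a name from the list of things; names that differ only in an ending like _2 or _b are one class to them, and where a whole thing is asked for, a point or a joint stands for the part that bears it (a point fixed in the world has none). Each returns a list of dicts, best first, with "confidence" (0 to 1); they miss things now and then, are a little off and sometimes report something else, mostly with a low value. They report only what shows in the picture. A call takes as long as a camera call. They do not tell look-alikes from the thing itself.
- find_in(camera, label): "at" ([column, row] in pixels, amid what is visible of it).
- regions_of(camera, label): "region" (384x512 bool, what is visible of it) and "at" ([column, row] in pixels, amid what is visible of it).
The state is a dict: "clock": time; "joint_pos": joint angles; "dq": joint speeds; "effort": joint torques, N m; "tcp_pos": TCP position; "eef_rot": TCP orientation; "force": force on the tool from outside, world axes, zero at the start; "moment": the same for the moment, N m; "width": finger opening in m; "grip_force": force on a finger pad.
Only numpy, scipy, OpenCV 4.12 (cv2) and the standard library are available. Lean on these libraries where they do the work, as an engineer would, in place of code of your own. Each camera call takes 0.05 s, during which the arm holds its last target. There are 200 camera calls.

## Task

Mix the two purple-capped samples: move them one at a time from the rack into the two pockets of the white tube carrier while it stands in its grey loading stand, then lift the carrier by its blue grip, pass it down through the slot in the mixer's splash guard and press the spring-loaded mixing head fully down. The mixer runs only while somebody holds the carrier down, so finish while still gripping the blue grip and keeping the head pressed, both tubes in their pockets. Leave the red- and green-capped tubes in the rack and do not disturb the timer, the sample cup or the brown bottle.

Things in the scene. Friction and masses are not known exactly. Their poses are not given: they have to be found in the camera images.
- purple_tube_1: sample tube with a purple cap, clear shaft 12.8 mm across, 78 mm long in all; its cap is the top 16 mm, 15.8 mm across (take it by the cap from above). Origin: centre of the tube's bottom end; z runs up along the tube. It stands upright in one of the holes of the tube rack, bottom 4 mm above the table, cap from 66 to 82 mm above the table. Which tube stands in which hole changes; tubes stand at least 36 mm apart
- purple_tube_2: second sample tube with a purple cap, the same in every way
- red_tube: sample tube of the same size with a red cap, in the rack; stays there
- green_tube: sample tube of the same size with a green cap, in the rack; stays there
- tube_rack: clear tube rack, 64 mm (its x) by 168 mm (its y) by 58 mm high, standing loose on the table, long side roughly pointing away from the robot. Origin: centre of its underside. Two rows of six 16 mm holes in a deck 43 to 47 mm high; rows at x = -13 and +13 mm, holes every 26 mm along y; end walls 58 mm high. Gripping a cap with the fingers closing along the rack's x keeps clear of the other tubes
- carrier: white tube carrier, a block 26 mm thick (its x), 93 mm long (its y), 60 mm high, with a blue upright grip on top in the middle, about 0.25 kg. Origin: centre of its underside; z up. Two round pockets 15.2 mm across, at y = +34 and -34 mm, mouths (1.5 mm chamfer) at z = 60 mm, floors at z = 6 mm: a seated tube's cap spans z = 68 to 84 mm. It works either way round. It stands loose in the loading stand
- carrier_grip (a point): middle of the carrier's blue grip, 84 mm above the carrier's underside. The grip is 14 mm thick (carrier x, close the fingers along this) and 26 mm wide (carrier y), from z = 60 to z = 102 mm of the carrier; the caps of seated tubes stand 13 mm clear of it on either side
- pocket_a (a point): centre of the floor of the pocket at y = +34 mm of the carrier (6 mm above its underside); its mouth is 54 mm above
- pocket_b (a point): centre of the floor of the pocket at y = -34 mm of the carrier; its mouth is 54 mm above
- loading_stand: grey loading stand fixed to the table, 46 mm (x) by 114 mm (y), with a recess 29 by 96 mm whose floor is 6 mm and whose walls are 20 mm above the table; the carrier stands in it and is lifted straight up. Origin: centre of its underside
- mixer: touch-start tube mixer, fixed to the table: white base 150 mm (x) by 136 mm (y), 52 mm high, with a knob and switch on its front edge (up to 69 mm high); on it a clear-walled splash guard 72 by 122 mm whose white roof carries a blue slot frame, top 112 mm above the table. Origin: on the table below the middle of the slot; x points to the back of the mixer, y along the slot, z up
- mixer_slot (a point): centre of the slot's mouth, on top of the blue frame, 112 mm above the table; same axes as the mixer. The slot is 28 mm wide (x) and 95 mm long (y), so the carrier passes with 2 mm to spare each way; bevels widen the mouth by 5 mm on every side over the top 8 mm, the straight part is the 8 mm below. The flat mixing head lies below it, its top 44 mm under the mouth when up
- mixer_head (a joint): travel of the spring-loaded mixing head in m: 0 = up, 0.008 = fully down on its stop. It takes 5 N to start it and 9 N to hold it fully down; the loaded carrier's weight alone (under 3.5 N) does not move it, and it springs up when let go. The mixer runs from 0.006 on
- timer: cream countdown timer, 62 by 62 by 20 mm, lying flat on the table; leave alone. Origin: centre of its underside
- sample_cup: white sample cup with a blue cap, 57 mm across, 68 mm high, on the table; leave alone. Origin: centre of its underside
- brown_bottle: small brown bottle with a black cap, 36 mm across, 87 mm high, on the table; leave alone. Origin: centre of its underside
Not all that is in view belongs to the job. There is more than one size of the mixer; the job needs the larger.

How it is judged:
By the outcome, as a careful person would: the job done as asked, in the order asked, and still so for the second after the job is handed in, while the arm keeps its last pose, push and grip.
It also fails if it takes over 64 s, if anything falls off the work surface, if the arm or the gripper's body presses on something with over 40 N, if the wrist force passes 120 N, or if a joint passes its speed limit or range.

## Working session

There is one attempt and no reset: what is moved stays moved. The work goes in short steps, Python scripts to look and compute and a tool call to move; the robot and the scene stay as the last step left them, time stands still between calls to the robot, and variables do not carry over. Pictures are saved under pics/ and viewed, at most 10 in all, crops included, and the job is handed in when it is done.

Besides the shell and the picture viewer there is one more tool, called after ">>>" by a JSON object that holds its "method" and its "body". arm_command: Moves the arm, as the interface text tells. Its arguments: {"type":"object","properties":{"plan":{"type":"array","items":{"type":"array","items":{"type":"number"}}},"newtons":{"type":"number"}},"required":["plan"]}

```bash
mkdir -p pics; ls; cat > h.py <<'E'
import numpy as np, cv2
from rig import arm, vision, find_in, regions_of
def ray(cam,px,cal=None):
    c=cal or vision.get_calibration(cam); f=192/np.tan(np.radians(c["vfov"])/2)
    T=np.array(c["cam_to_world"]); d=T[:3,:3]@np.array([(px[0]-c["cx"])/f,(px[1]-c["cy"])/f,1.])
    return T[:3,3],d
def at_z(cam,px,z,cal=None):
    o,d=ray(cam,px,cal); return o+d*(z-o[2])/d[2]
def proj(cam,P,cal=None):
    c=cal or vision.get_calibration(cam); f=192/np.tan(np.radians(c["vfov"])/2)
    T=np.linalg.inv(np.array(c["cam_to_world"])); p=T[:3,:3]@np.array(P,float)+T[:3,3]
    return np.array([c["cx"]+f*p[0]/p[2],c["cy"]+f*p[1]/p[2]])
E
python3 - <<'E'
from h import *
s=arm.get_state(); print({k:np.round(v,3) for k,v in s.items()})
a=vision.read_camera("scene"); b=vision.read_camera("side")
cv2.imwrite("pics/a.png",cv2.resize(a,(800,600)));cv2.imwrite("pics/b.png",cv2.resize(b,(800,600)))
for c in("scene","side"):
    k=vision.get_calibration(c);print(c,k["vfov"],k["cx"],k["cy"],np.round(k["cam_to_world"],3).tolist())
    for n in("purple_tube_1","red_tube","green_tube","tube_rack","carrier","carrier_grip","loading_stand","mixer","mixer_slot","timer","sample_cup","brown_bottle"):
        print(n,[(np.round(r["at"]).tolist(),round(r["confidence"],2)) for r in find_in(c,n)][:4])
E
```

```text
pics
{'clock': np.float64(0.0), 'joint_pos': array([60.666, 19.133,  2.284, 84.013, -0.767, 76.965, -3.351]), 'dq': array([-0.024, -0.03 , -0.039, -0.105,  0.024,  0.06 ,  0.018]), 'effort': array([ 1.0000e-03, -6.5854e+01,  1.3660e+00, -4.0557e+01,  1.7000e-02,
        1.2000e-02, -0.0000e+00]), 'tcp_pos': array([ 0.261, -0.595,  0.23 ]), 'eef_rot': array([[ 0.916,  0.401, -0.001],
       [ 0.401, -0.916,  0.001],
       [-0.   , -0.002, -1.   ]]), 'force': array([-0.167,  0.379,  0.027]), 'moment': array([ 0.03 , -0.016,  0.   ]), 'grip_force': np.float64(0.0), 'width': np.float64(0.086)}
scene 52.90535391315839 254.4453140599689 195.38157222996773 [[-0.647, -0.572, 0.504, 0.062], [-0.762, 0.483, -0.431, 0.454], [0.003, -0.663, -0.749, 0.827], [0.0, 0.0, 0.0, 1.0]]
purple_tube_1 [([188.0, 248.0], 0.5), ([171.0, 255.0], 0.39), ([265.0, 221.0], 0.22), ([339.0, 158.0], 0.2)]
red_tube [([147.0, 272.0], 0.5)]
green_tube [([201.0, 249.0], 0.67)]
tube_rack [([179.0, 268.0], 0.86)]
carrier [([268.0, 221.0], 0.63)]
carrier_grip [([269.0, 224.0], 0.95)]
loading_stand [([268.0, 220.0], 0.7), 
[... 383 characters left out ...]
0.015, 0.008, 0.542], [-0.001, 0.421, -0.907, 1.105], [-0.017, -0.907, -0.421, 0.594], [0.0, 0.0, 0.0, 1.0]]
purple_tube_1 [([254.0, 245.0], 0.51)]
red_tube [([251.0, 256.0], 0.72), ([249.0, 273.0], 0.48)]
green_tube [([277.0, 216.0], 0.54), ([264.0, 244.0], 0.39), ([258.0, 277.0], 0.16)]
tube_rack [([258.0, 276.0], 0.94)]
carrier [([275.0, 215.0], 0.97)]
carrier_grip [([274.0, 214.0], 0.87)]
loading_stand [([273.0, 233.0], 0.7), ([207.0, 234.0], 0.7), ([274.0, 216.0], 0.16)]
mixer [([324.0, 253.0], 0.92), ([260.0, 174.0], 0.87)]
mixer_slot [([259.0, 178.0], 0.78), ([324.0, 252.0], 0.76)]
timer [([218.0, 221.0], 0.65)]
sample_cup [([205.0, 232.0], 0.83)]
brown_bottle [([214.0, 196.0], 0.65)]
```

View pics/a.png

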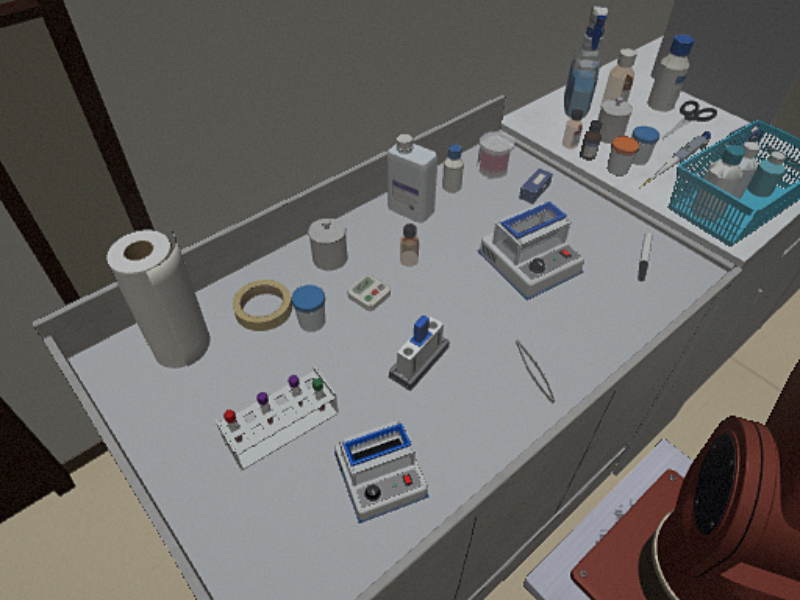

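View pics/b.png

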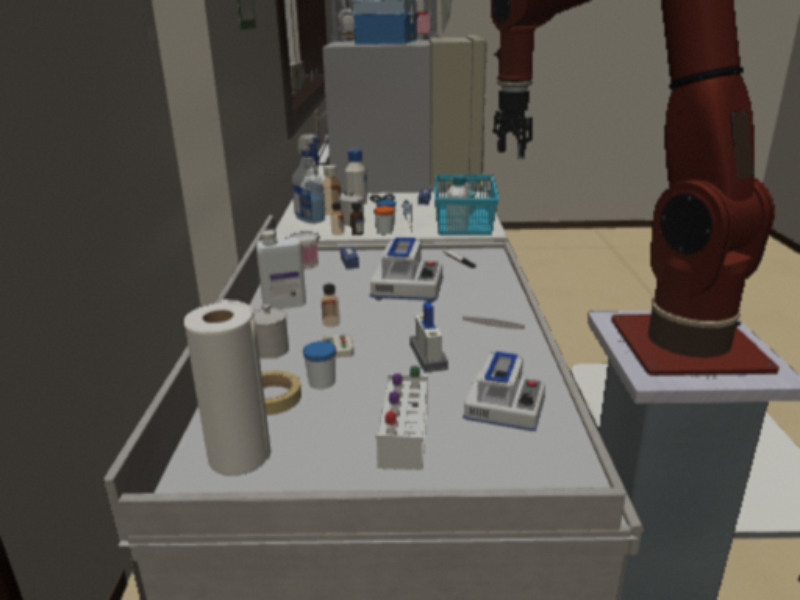

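The scene view (800x600) shows purple caps at (262,398) and (294,381), red at (230,415), green at (318,384), the carrier at (420,345), and two mixers at (530,250) and (382,470). I'll measure everything now, including the sizes of both mixers.

```bash
cat >> h.py <<'E'
def tri(pa,pb,ca="scene",cb="side"):
    o1,d1=ray(ca,pa);o2,d2=ray(cb,pb)
    A=np.stack([d1,-d2],1);t=np.linalg.lstsq(A,o2-o1,rcond=None)[0]
    p,q=o1+d1*t[0],o2+d2*t[1];return (p+q)/2,np.linalg.norm(p-q)
E
python3 - <<'E'
from h import *
a=vision.read_camera("scene"); b=vision.read_camera("side")
def blobs(im,lo,hi,mn=8):
    m=cv2.inRange(cv2.cvtColor(im,cv2.COLOR_BGR2HSV),lo,hi)
    n,l,s,c=cv2.connectedComponentsWithStats(m)
    return [(s[i].tolist(),np.round(c[i],1).tolist(),(l==i)) for i in range(1,n) if s[i,4]>=mn]
rng=dict(purple=((125,70,30),(160,255,255)),blue=((105,120,60),(122,255,255)),red=((172,120,60),(180,255,255)),green=((50,80,30),(85,255,255)))
for nm,(lo,hi) in rng.items():
    for cn,im in(("scene",a),("side",b)):
        for s,c,m in blobs(im,lo,hi):
            if nm=="blue" and s[4]<40: continue
            print(nm,cn,s,c,"z74",np.round(at_z(cn,c,.074),3)[:2],"z112",np.round(at_z(cn,c,.112),3)[:2])
            if nm=="blue" and s[4]>60:
                ys,xs=np.nonzero(m);P=np.array([at_z(cn,(x,y),.112)[:2] for x,y in zip(xs,ys)],np.float32)
                print("   rect@112",np.round(cv2.minAreaRect(P)[0],3),np.round(cv2.minAreaRect(P)[1],3),cv2.minAreaRect(P)[2])
print("mixer slots tri", tri((341,158),(259,178)),tri((244,298),(324,252)))
for cn,im,(x,y,w,h) in(("scene",a,(300,120,100,75)),("scene",a,(205,260,100,75))):
    pass
c1=cv2.resize(a[120:195,300:400],(400,300),interpolation=2);c2=cv2.resize(a[260:335,205:305],(400,300),interpolation=2)
c3=cv2.resize(a[225:300,130:230],(400,300),interpolation=2);c4=cv2.resize(a[190:265,225:325],(400,300),interpolation=2)
cv2.imwrite("pics/c.png",np.vstack([np.hstack([c1,c2]),np.hstack([c3,c4])]))
E
```

```text
purple scene [252, 116, 16, 8, 28] [259.8, 119.9] z74 [ 0.801 -0.198] z112 [ 0.764 -0.165]
purple scene [185, 240, 6, 8, 42] [187.4, 243.5] z74 [0.556 0.239] z112 [0.531 0.25 ]
purple scene [165, 251, 7, 8, 43] [167.6, 254.4] z74 [0.56 0.29] z112 [0.535 0.298]
purple side [174, 175, 17, 4, 35] [181.5, 176.1] z74 [ 0.802 -0.204] z112 [ 0.783 -0.108]
purple side [252, 239, 5, 7, 28] [253.8, 242.3] z74 [0.556 0.236] z112 [0.555 0.299]
purple side [250, 251, 5, 7, 31] [252.0, 254.0] z74 [0.56  0.288] z112 [0.559 0.348]
blue scene [379, 15, 6, 17, 55] [381.3, 22.5] z74 [ 0.977 -1.045] z112 [ 0.931 -0.97 ]
blue scene [430, 22, 14, 14, 125] [436.4, 28.6] z74 [ 0.791 -1.178] z112 [ 0.755 -1.096]
   rect@112 [ 0.756 -1.094] [0.046 0.119] 24.19515609741211
blue scene [406, 81, 16, 9, 101] [413.4, 84.8] z74 [ 0.604 -0.739] z112 [ 0.577 -0.678]
   rect@112 [ 0.577 -0.679] [0.049 0.05 ] 10.504202842712402
blue scene [321, 129, 41, 23, 225] [341.4, 139.0] z74 [ 0.573 -0.324] z112 [ 0.548 -0.285]
   rect@112 [ 0.545 -0.283] [0.113 0.047] 81.83357238769531
blue scene [187, 183, 21, 17, 195] [196.9, 
[... 1111 characters left out ...]
 z74 [0.391 0.203] z112 [0.402 0.269]
   rect@112 [0.401 0.267] [0.082 0.031] 70.79431915283203
red scene [144, 265, 6, 6, 13] [146.2, 267.3] z74 [0.562 0.345] z112 [0.537 0.35 ]
green scene [234, 189, 4, 3, 8] [235.2, 190.0] z74 [0.617 0.047] z112 [0.589 0.068]
green scene [200, 242, 7, 8, 40] [202.8, 245.6] z74 [0.528 0.215] z112 [0.504 0.227]
green side [156, 14, 7, 3, 14] [158.7, 14.8] z74 [  7.495 -31.429] z112 [  6.987 -29.053]
green side [264, 235, 4, 5, 13] [265.1, 236.5] z74 [0.528 0.209] z112 [0.529 0.274]
mixer slots tri (array([ 0.54306925, -0.3014673 ,  0.0263159 ]), np.float64(0.00811977796652295)) (array([0.38078637, 0.21135427, 0.02850336]), np.float64(0.0011293557819664728))
```

View pics/c.png

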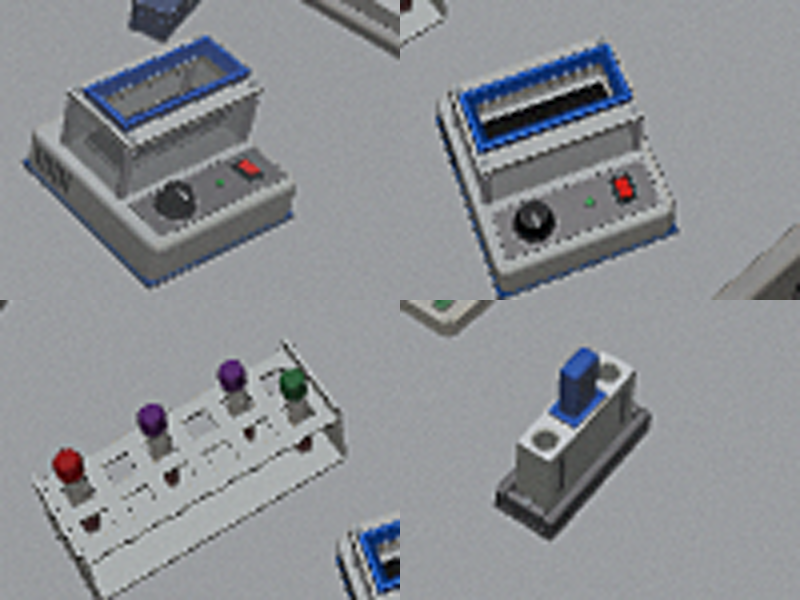

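The two mixers:
- **Far mixer:** scene px (341,139). Its frame measures about 113 x 47 mm at z=112, and both cameras agree on a height near 0.11, so it fits the 95 x 28 slot plus rim.
- **Near mixer:** scene px (240,283). Its frame is about 83 x 34 mm, and the cameras only agree at z≈0.075, so it is the small one.

The crop confirms the far one is the larger. I'll go there first with the wrist camera.

>>> {"method": "arm_command", "body": {"plan": [[-1,1,1,0.6,0,0,0.55],[-1,1,1,0.6,0,0,0.55],[-1,1,1,0.6,0,0,0.55],[-1,1,1,0.6,0,0,0.55],[-1,1,1,0.6,0,0,0.55],[-1,1,1,0.6,0,0,0.55],[-1,1,1,0.6,0,0,0.55],[-1,1,1,0.6,0,0,0.55]], "newtons": 40}}

```text
clock: 2.4
tcp_pos: [0.4599, -0.3962, 0.3509]
eef_rot: [[0.011, 1.0, -0.001], [1.0, -0.011, 0.0], [0.0, -0.001, -1.0]]
force: [-0.6, -0.6, 1.0]
width: 0.0856
grip_force: 0.0
```

>>> {"method": "arm_command", "body": {"plan": [[-1,0.1,0.5,0,0,0,0],[-1,0.1,0.5,0,0,0,0],[-1,0.1,0.5,0,0,0,0],[-1,0.1,0.5,0,0,0,0]]}}

```text
clock: 2.9
tcp_pos: [0.48, -0.2967, 0.3511]
eef_rot: [[0.01, 1.0, -0.001], [1.0, -0.01, -0.0], [-0.0, -0.001, -1.0]]
force: [0.4, -0.3, 0.7]
width: 0.0851
grip_force: 0.0
```

```bash
cat > w.py <<'E'
from h import *
import sys
s=arm.get_state();print(s["clock"],np.round(s["tcp_pos"],4),np.round(s["eef_rot"],3).tolist(),np.round(s["joint_pos"],1))
c=vision.get_calibration("wrist");print(c["vfov"],c["cx"],c["cy"],np.round(c["cam_to_world"],3).tolist())
w=vision.read_camera("wrist");cv2.imwrite("pics/%s.png"%sys.argv[1],w)
np.save(sys.argv[1]+".npy",dict(c=c,w=w),allow_pickle=True)
E
python3 w.py w1
```

```text
2.9 [ 0.48   -0.2967  0.3511] [[0.01, 1.0, -0.001], [1.0, -0.01, -0.0], [-0.0, -0.001, -1.0]] [ 42.5   8.  -17.4  83.9   2.4  88.4  24.7]
59.07264163013848 255.15122483318044 192.06708761468323 [[1.0, -0.009, -0.004, 0.482], [-0.01, -0.945, -0.327, -0.213], [-0.001, 0.327, -0.945, 0.494], [0.0, 0.0, 0.0, 1.0]]
```

View pics/w1.png

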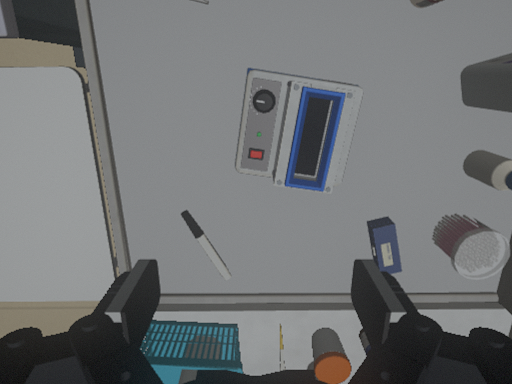

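The wrist view shows the large mixer, its blue slot frame centred at about (316,139), with nothing near it. I'll measure the frame, then look from a second pose.

```bash
cat >> h.py <<'E'
def frame(fn,near,z=.112):
    d=np.load(fn,allow_pickle=True).item();c,w=d["c"],d["w"]
    m=cv2.inRange(cv2.cvtColor(w,cv2.COLOR_BGR2HSV),(100,110,40),(128,255,255))
    n,l,s,ce=cv2.connectedComponentsWithStats(m)
    k=[i for i in range(1,n) if s[i,4]>80]; i=min(k,key=lambda i:np.hypot(*(ce[i]-near)))
    m=(l==i).astype(np.uint8)
    cs,h=cv2.findContours(m,cv2.RETR_CCOMP,cv2.CHAIN_APPROX_NONE)
    for q,hh in zip(cs,h[0]):
        if len(q)<25: continue
        P=np.array([at_z(None,p[0],z,c)[:2] for p in q],np.float32);r=cv2.minAreaRect(P)
        print("outer" if hh[3]<0 else "hole",np.round(r[0],4),np.round(r[1],4),round(r[2],1))
E
python3 -c "
from h import *
frame('w1.npy',(316,139))"
```

```text
outer [ 0.5467 -0.2843] [0.1129 0.0469] 80.9
hole [ 0.5463 -0.2835] [0.0964 0.0306] 80.5
```

>>> {"method": "arm_command", "body": {"plan": [[-1,0,0.7,0.2,0,0,0],[-1,0,0.7,0.2,0,0,0],[-1,0,0.7,0.2,0,0,0],[-1,0,0.7,0.2,0,0,0]]}}

```text
clock: 3.45
tcp_pos: [0.4809, -0.1556, 0.3918]
eef_rot: [[0.006, 1.0, 0.001], [1.0, -0.006, -0.001], [-0.001, 0.001, -1.0]]
force: [0.6, -0.1, -0.7]
width: 0.0857
grip_force: 0.0
```

```bash
python3 w.py w2; python3 -c "
from h import *
d=np.load('w2.npy',allow_pickle=True).item()
q=proj(None,(.548,-.28,.112),d['c']);print(q)
frame('w2.npy',q)"
```

```text
3.45 [ 0.4809 -0.1556  0.3918] [[0.006, 1.0, 0.001], [1.0, -0.006, -0.001], [-0.001, 0.001, -1.0]] [ 35.8   1.2 -23.2  86.5   0.5  92.3  12.3]
59.07264163013848 255.15122483318044 192.06708761468323 [[1.0, -0.006, -0.002, 0.482], [-0.006, -0.945, -0.327, -0.072], [0.001, 0.327, -0.945, 0.534], [0.0, 0.0, 0.0, 1.0]]
[303.5081193  234.47013246]
outer [ 0.5467 -0.2833] [0.114  0.0468] 80.8
hole [ 0.5466 -0.2811] [0.0977 0.0316] 80.4
```

>>> {"method": "arm_command", "body": {"plan": [[-1,0,1,0,0,0,0],[-1,0,1,0,0,0,0],[-1,0,1,0,0,0,0],[-1,0,1,0,0,0,0],[-1,0,1,0,0,0,0]]}}

```text
clock: 4.12
tcp_pos: [0.4812, 0.043, 0.3907]
eef_rot: [[0.008, 1.0, -0.001], [1.0, -0.008, -0.0], [-0.0, -0.001, -1.0]]
force: [0.9, -1.3, -0.1]
width: 0.0854
grip_force: 0.0
```

>>> {"method": "arm_command", "body": {"plan": [[-1,0.1,0.6,0,0,0,0],[-1,0.1,0.6,0,0,0,0],[-1,0.1,0.6,0,0,0,0],[-1,0.1,0.6,0,0,0,0]]}}

```text
clock: 4.62
tcp_pos: [0.5019, 0.1617, 0.3905]
eef_rot: [[0.01, 1.0, -0.001], [1.0, -0.01, -0.001], [-0.001, -0.001, -1.0]]
force: [0.2, -0.9, 0.4]
width: 0.0854
grip_force: 0.0
```

```bash
python3 w.py w3
```

```text
4.625 [0.5019 0.1617 0.3905] [[0.01, 1.0, -0.001], [1.0, -0.01, -0.001], [-0.001, -0.001, -1.0]] [ 16.4   5.6 -42.2  83.2   3.8  92.7 -26.1]
59.07264163013848 255.15122483318044 192.06708761468323 [[1.0, -0.009, -0.005, 0.504], [-0.01, -0.945, -0.327, 0.246], [-0.002, 0.327, -0.945, 0.533], [0.0, 0.0, 0.0, 1.0]]
```

>>> {"method": "arm_command", "body": {"plan": [[-1,0,0.8,0,0,0,0],[-1,0,0.8,0,0,0,0],[-1,0,0.8,0,0,0,0],[-1,0,0.8,0,0,0,0]]}}

```text
clock: 5.18
tcp_pos: [0.5008, 0.3252, 0.3905]
eef_rot: [[0.005, 1.0, -0.001], [1.0, -0.005, -0.0], [-0.0, -0.001, -1.0]]
force: [-0.6, -1.0, -0.6]
width: 0.0855
grip_force: 0.0
```

```bash
python3 w.py w4; python3 -c "
import cv2,numpy as np
cv2.imwrite('pics/d.png',cv2.resize(np.vstack([cv2.imread('pics/w3.png')[:330],cv2.imread('pics/w4.png')[:330]]),(460,594)))"
```

```text
5.175 [0.5008 0.3252 0.3905] [[0.005, 1.0, -0.001], [1.0, -0.005, -0.0], [-0.0, -0.001, -1.0]] [ -0.2  16.6 -48.3  73.6  12.3  95.1 -46.5]
59.07264163013848 255.15122483318044 192.06708761468323 [[1.0, -0.004, -0.003, 0.503], [-0.005, -0.945, -0.326, 0.409], [-0.002, 0.326, -0.945, 0.533], [0.0, 0.0, 0.0, 1.0]]
```

View pics/d.png

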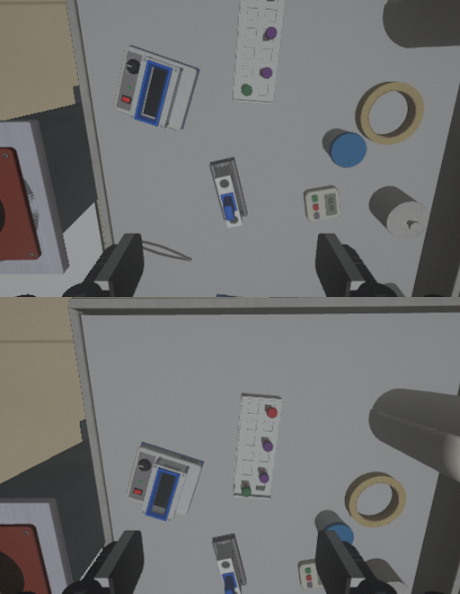

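The top half (w3) shows purple caps in w3 pixels at about (302,36) and (297,81), green at (275,100), and the carrier grip at (254,230) with pockets on either side. In w4 (bottom half) red sits at (303,127), and the purples at (297,166) and (294,200).

```bash
cat > m.py <<'E'
from h import *
D={n:np.load(n+'.npy',allow_pickle=True).item() for n in("w3","w4")}
R={}
for n,d in D.items():
    hsv=cv2.cvtColor(d["w"],cv2.COLOR_BGR2HSV)
    for nm,lo,hi in(("purple",(125,60,30),(165,255,255)),("green",(50,60,20),(85,255,255)),("red",(170,100,50),(180,255,255))):
        k,l,s,c=cv2.connectedComponentsWithStats(cv2.inRange(hsv,lo,hi))
        for i in range(1,k):
            if s[i,4]>25:
                R.setdefault(nm,[]).append((n,c[i]));print(n,nm,s[i].tolist(),np.round(c[i],1),[np.round(at_z(None,c[i],z,d["c"])[:2],4).tolist() for z in(.074,.080)])
for n in D: 
    d=D[n];q=proj(None,(.503,.03,.1),d["c"]);print(n,"grip px",q)
    try: frame(n+".npy",q,.108)
    except Exception as e: print(e)
d=D["w3"];q=proj(None,(.503,.03,.066),d["c"]).astype(int);print(q)
x0,y0=q[0]-50,q[1]-50
cv2.imwrite("pics/e.png",cv2.resize(d["w"][y0:y0+100,x0:x0+100],(600,600),interpolation=2));print(x0,y0)
for sc in("scene","side"):
    pass
E
python3 m.py
```

```text
w3 purple [296, 30, 12, 13, 115] [301.6  36. ] [[0.5612, 0.2904], [0.5604, 0.2898]]
w3 purple [292, 75, 11, 12, 103] [296.7  80.6] [[0.5567, 0.2381], [0.5561, 0.2382]]
w3 green [270, 95, 10, 11, 90] [274.6 100.1] [[0.5285, 0.2141], [0.5282, 0.2145]]
w3 green [348, 217, 5, 7, 31] [350.  220.2] [[0.6412, 0.0415], [0.6394, 0.0442]]
w4 purple [293, 161, 10, 11, 79] [298.  166.1] [[0.561, 0.2887], [0.5602, 0.2903]]
w4 purple [289, 197, 10, 9, 70] [293.9 201.2] [[0.5569, 0.2364], [0.5562, 0.2386]]
w4 green [270, 213, 9, 9, 64] [274.1 216.9] [[0.5286, 0.2119], [0.5283, 0.2144]]
w4 green [340, 301, 6, 6, 26] [342.5 303.5] [[0.6412, 0.0595], [0.6394, 0.0641]]
w3 grip px [256.42766053 235.96053646]
outer [0.5004 0.0337] [0.0128 0.0247] 12.4
w4 grip px [257.09935574 330.0182766 ]
outer [0.5005 0.0343] [0.0129 0.0248] 14.6
[256 225]
206 175
```

View pics/e.png

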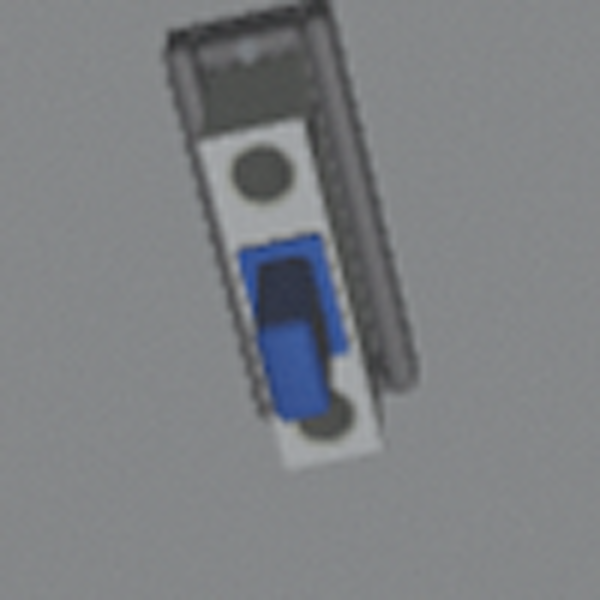

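```bash
python3 - <<'E'
from h import *
D={n:np.load(n+'.npy',allow_pickle=True).item() for n in("w3","w4")}
for n in D:
    d=D[n];g=cv2.cvtColor(d["w"],cv2.COLOR_BGR2HSV)
    q=proj(None,(.503,.03,.066),d["c"]).astype(int)
    m=((g[...,1]<40)&(g[...,2]>140)).astype(np.uint8)
    k,l,s,c=cv2.connectedComponentsWithStats(m)
    pts=[]
    for i in range(1,k):
        if s[i,4]>30 and np.hypot(*(c[i]-q))<50:
            print(n,"white",s[i].tolist(),c[i]); ys,xs=np.nonzero(l==i);pts+=[at_z(None,p,.066,d["c"])[:2] for p in zip(xs,ys)]
    if pts: print(cv2.minAreaRect(np.array(pts,np.float32)))
d=D["w3"];pa=at_z(None,(206+262.5/6-.4,175+174/6-.4),.066,d["c"])[:2];pb=at_z(None,(206+326/6-.4,175+410/6-.4),.066,d["c"])[:2]
print("pockets",pa,pb)
cor=[(200,143),(305,120),(285,470),(380,450)];C=np.array([at_z(None,(206+x/6-.4,175+y/6-.4),.066,d["c"])[:2] for x,y in cor]);print(C,C.mean(0))
v=(C[0]+C[1]-C[2]-C[3]);print(np.degrees(np.arctan2(v[1],v[0]))-90,np.linalg.norm(v)/2)
G=np.array([.5004,.0338]);v=pa-G;print("yaw from grip->pa",np.degrees(np.arctan2(v[1],v[0]))-90,np.linalg.norm(v))
print("roll",at_z("scene",(112,224),0))
# stand from dark region & scene cams
for cn in("scene","side"):
    vision.read_camera(cn)
    print(cn,[(np.round(r["at"],1),round(r["confidence"],2),np.round(at_z(cn,r["at"],.09),4)) for r in find_in(cn,"carrier_grip")])
E
```

```text
w3 white [239, 195, 22, 26, 237] [249.65400844 206.39240506]
w3 white [251, 232, 19, 22, 143] [261.13986014 245.43356643]
((0.49946844577789307, 0.0313759371638298), (0.02710389345884323, 0.09365854412317276), 12.711658477783203)
w4 white [241, 291, 20, 30, 201] [249.98507463 301.12437811]
w4 white [262, 322, 8, 15, 62] [264.88709677 330.        ]
((0.4994434118270874, 0.031230201944708824), (0.027600141242146492, 0.09348656237125397), 13.139562606811523)
pockets [0.49293892 0.06608466] [0.50820686 0.00114243]
[[ 0.47777163  0.07435127]
 [ 0.50351798  0.08007807]
 [ 0.49748535 -0.01611783]
 [ 0.52208901 -0.01051585]] [0.50021599 0.03194892]
11.939014059507087 0.09253315362952375
yaw from grip->pa 13.012773250540846 0.033135587544774636
roll [ 7.87623319e-01  3.36706148e-01 -1.11022302e-16]
scene [(array([264.3, 220.2]), 0.59, array([0.4823, 0.0637, 0.09  ]))]
side [(array([276.2, 215.3]), 0.9, array([0.4969, 0.1264, 0.09  ]))]
```

>>> {"method": "arm_command", "body": {"plan": [[-1,0.278,-0.434,-1,0,0,-0.036],[-1,0.278,-0.434,-1,0,0,-0.036],[-1,0.278,-0.434,-1,0,0,-0.036],[-1,0.278,-0.434,-1,0,0,-0.036],[-1,0.278,-0.434,-1,0,0,-0.036],[-1,0.278,-0.434,-1,0,0,-0.036],[-1,0.278,-0.434,-1,0,0,-0.036]]}}

```text
clock: 6.3
tcp_pos: [0.5567, 0.2393, 0.1935]
eef_rot: [[0.08, 0.997, 0.003], [0.997, -0.08, 0.001], [0.002, 0.003, -1.0]]
force: [0.6, 0.3, 0.1]
width: 0.0853
grip_force: 0.0
```

```bash
python3 w.py w5; cat >> h.py <<'E'
def caps(fn,zs=(.074,.078)):
    d=np.load(fn,allow_pickle=True).item();hsv=cv2.cvtColor(d["w"],cv2.COLOR_BGR2HSV)
    for nm,lo,hi in(("purple",(125,60,30),(165,255,255)),("green",(50,60,20),(85,255,255)),("red",(170,100,50),(180,255,255))):
        k,l,s,c=cv2.connectedComponentsWithStats(cv2.inRange(hsv,lo,hi))
        for i in range(1,k):
            if s[i,4]>80: print(nm,s[i].tolist(),np.round(c[i],1),[np.round(at_z(None,c[i],z,d["c"])[:2],4).tolist() for z in zs])
E
python3 -c "
from h import *
caps('w5.npy')"
```

```text
6.3 [0.5567 0.2393 0.1935] [[0.08, 0.997, 0.003], [0.997, -0.08, 0.001], [0.002, 0.003, -1.0]] [  7.8  20.7 -44.1  91.6  14.9  73.6 -43.3]
59.07264163013848 255.15122483318044 192.06708761468323 [[0.997, -0.077, -0.024, 0.564], [-0.08, -0.943, -0.324, 0.323], [0.003, 0.325, -0.946, 0.336], [0.0, 0.0, 0.0, 1.0]]
purple [244, 112, 19, 20, 298] [253.  121.8] [[0.5605, 0.2895], [0.5606, 0.29]]
purple [244, 180, 19, 17, 250] [253.  187.9] [[0.5561, 0.2366], [0.5562, 0.2379]]
green [213, 210, 18, 17, 224] [221.5 218. ] [[0.5275, 0.2121], [0.5281, 0.2138]]
```

>>> {"method": "arm_command", "body": {"plan": [[-1,0,0,-0.3,0,0,0],[-1,0,0,-0.5,0,0,0],[-1,0,0,-0.65,0,0,0],[-1,0,0,-0.65,0,0,0],[1,0,0,-0.65,0,0,0],[1,0,0,-0.65,0,0,0],[1,0,0,-0.65,0,0,0],[1,0,0,-0.65,0,0,0],[1,0,0,-0.65,0,0,0],[1,0,0,-0.65,0,0,0]]}}

```text
clock: 7.6
tcp_pos: [0.5567, 0.2381, 0.0619]
eef_rot: [[0.081, 0.997, 0.001], [0.997, -0.081, 0.0], [0.0, 0.001, -1.0]]
force: [-1.7, 0.3, 5.8]
width: 0.0142
grip_force: 38.9
```

>>> {"method": "arm_command", "body": {"plan": [[1,0,0,0.1,0,0,0],[1,0,0,0.25,0,0,0],[1,0,0,0.5,0,0,0],[1,0,0,0.75,0,0,0],[1,0,0,0.75,0,0,0],[1,0,0,0.75,0,0,0]]}}

```text
clock: 8.35
tcp_pos: [0.5563, 0.2377, 0.2117]
eef_rot: [[0.081, 0.997, 0.0], [0.997, -0.081, -0.0], [-0.0, 0.0, -1.0]]
force: [-0.0, -0.1, 0.6]
width: 0.0142
grip_force: 39.1
```

```bash
python3 w.py w6; python3 -c "
from h import *
caps('w6.npy',(.074,.225))
a=vision.read_camera('scene');b=vision.read_camera('side')
q=proj('scene',(.556,.238,.2)).astype(int);r=proj('side',(.556,.238,.2)).astype(int);print(q,r)
w=cv2.imread('pics/w6.png')[100:384,100:420]
f=lambda i,q:cv2.resize(i[max(q[1]-40,0):q[1]+60,q[0]-50:q[0]+50],(284,284))
cv2.imwrite('pics/f.png',np.hstack([w,f(a,q)]))"
```

```text
8.35 [0.5563 0.2377 0.2117] [[0.081, 0.997, 0.0], [0.997, -0.081, -0.0], [-0.0, 0.0, -1.0]] [  8.1  20.  -44.4  90.3  14.3  75.6 -42.8]
59.07264163013848 255.15122483318044 192.06708761468323 [[0.997, -0.077, -0.026, 0.564], [-0.082, -0.942, -0.325, 0.321], [0.0, 0.326, -0.945, 0.354], [0.0, 0.0, 0.0, 1.0]]
purple [245, 107, 18, 19, 262] [253.7 116.4] [[0.5605, 0.2897], [0.5625, 0.3067]]
purple [239, 253, 34, 44, 1176] [255.3 275.5] [[0.5496, 0.1405], [0.5574, 0.2379]]
green [216, 201, 17, 15, 201] [224.1 207.9] [[0.5276, 0.2122], [0.5473, 0.2709]]
[180 209] [252 195]
```

View pics/f.png

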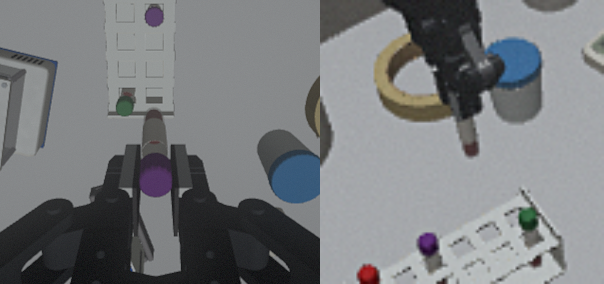

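```bash
python3 - <<'E'
from h import *
d=np.load("w6.npy",allow_pickle=True).item();c=d["c"]
for z in(.155,.16,.216,.232): print(z,proj(None,(.5563,.2377,z),c))
w=d["w"];cv2.imwrite("pics/g.png",cv2.resize(w[195:310,205:305],(600,690))[:600])
for r in range(214,250,5): print(r,w[r,235:275].mean(1).astype(int).tolist())
E
```

```text
0.155 [253.47947653 214.43687494]
0.16 [253.44388388 217.55756082]
0.216 [252.89990346 265.25258749]
0.232 [252.67052195 285.36426229]
214 [79, 79, 79, 81, 79, 79, 78, 78, 79, 80, 77, 70, 62, 62, 64, 65, 62, 63, 63, 62, 62, 64, 64, 62, 64, 66, 76, 85, 82, 80, 80, 80, 80, 77, 80, 79, 79, 78, 90, 123]
219 [135, 136, 135, 135, 138, 136, 136, 134, 123, 104, 75, 61, 66, 76, 82, 85, 86, 85, 88, 85, 87, 87, 86, 84, 82, 72, 63, 84, 121, 127, 138, 137, 138, 135, 136, 137, 136, 136, 137, 137]
224 [136, 135, 135, 136, 138, 137, 137, 132, 112, 79, 80, 82, 83, 83, 83, 85, 86, 88, 85, 86, 84, 85, 85, 86, 85, 85, 87, 85, 84, 102, 133, 136, 136, 137, 138, 137, 137, 135, 134, 136]
229 [136, 136, 136, 134, 136, 135, 139, 124, 73, 79, 78, 81, 82, 83, 84, 85, 86, 85, 85, 83, 84, 85, 83, 84, 86, 87, 86, 86, 88, 85, 104, 134, 138, 136, 135, 138, 136, 136, 137, 136]
234 [136, 135, 136, 136, 136, 136, 131, 107, 71, 77, 78, 82, 80, 81, 84, 83, 84, 85, 84, 85, 85, 83, 84, 83, 83, 84, 85, 87, 86, 86, 91, 118, 138, 136, 136, 135, 135, 135, 136, 135]
239 [136, 135, 134, 135, 135, 137, 127, 93, 73, 78, 79, 80, 78, 80, 82, 81, 82, 85, 83, 86, 88, 82, 82, 82, 84, 83, 84, 84, 84, 85, 85, 102, 135, 137, 134, 136, 134, 134, 136, 135]
244 [99, 93, 89, 87, 86, 109, 127, 80, 77, 94, 111, 100, 84, 82, 85, 83, 81, 80, 80, 79, 80, 79, 82, 83, 83, 83, 83, 82, 85, 89, 84, 90, 117, 138, 138, 124, 83, 86, 88, 90]
249 [67, 55, 40, 46, 41, 74, 106, 91, 79, 83, 83, 84, 81, 86, 83, 84, 82, 84, 83, 82, 85, 84, 84, 85, 83, 81, 83, 80, 80, 82, 80, 86, 111, 134, 129, 92, 37, 45, 44, 46]
```

View pics/g.png

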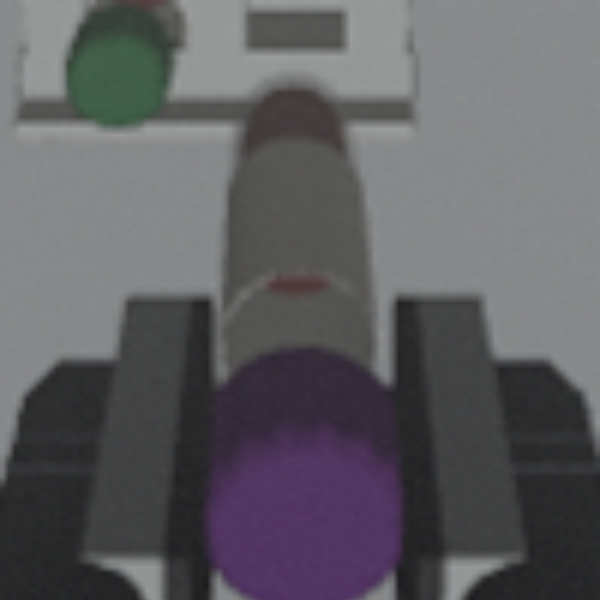

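The tube is held upright by its cap, with its bottom at (253,213) px, right where the TCP predicts. Next is pocket b.

>>> {"method": "arm_command", "body": {"plan": [[1,-0.2,-1,0,0,0,0.145],[1,-0.2,-1,0,0,0,0.145],[1,-0.2,-1,0,0,0,0.145],[1,-0.2,-1,0,0,0,0.145],[1,-0.2,-1,0,0,0,0.145]]}}

```text
clock: 9.12
tcp_pos: [0.5158, 0.0355, 0.2106]
eef_rot: [[-0.216, 0.976, -0.001], [0.976, 0.216, -0.001], [-0.0, -0.002, -1.0]]
force: [0.1, 0.5, -0.1]
width: 0.0143
grip_force: 39.1
```

>>> {"method": "arm_command", "body": {"plan": [[1,-0.044,-0.195,0,0,0,0],[1,-0.044,-0.195,-0.2,0,0,0],[1,-0.044,-0.195,-0.4,0,0,0],[1,-0.044,-0.195,-0.6,0,0,0],[1,-0.044,-0.195,-0.6,0,0,0],[1,-0.044,-0.195,-0.6,0,0,0]]}}

```text
clock: 9.88
tcp_pos: [0.5082, -0.0001, 0.0924]
eef_rot: [[-0.222, 0.975, 0.001], [0.975, 0.222, 0.001], [0.001, 0.001, -1.0]]
force: [-0.1, -0.6, 0.1]
width: 0.0139
grip_force: 39.2
```

```bash
python3 w.py w7; python3 - <<'E'
from h import *
a=vision.read_camera('scene');b=vision.read_camera('side')
w=cv2.imread('pics/w7.png')[150:350,155:355]
def f(i,cn):
    q=proj(cn,(.505,.01,.07)).astype(int);return cv2.resize(i[q[1]-30:q[1]+30,q[0]-30:q[0]+30],(400,400),interpolation=2)
cv2.imwrite('pics/i.png',np.hstack([cv2.resize(w,(400,400)),f(b,'side')]))
c=np.load("w7.npy",allow_pickle=True).item()["c"]
print("pocket b px",proj(None,(.5075,-.0007,.066),c),"a",proj(None,(.4925,.0657,.066),c))
E
```

```text
9.875 [ 5.082e-01 -1.000e-04  9.240e-02] [[-0.222, 0.975, 0.001], [0.975, 0.222, 0.001], [0.001, 0.001, -1.0]] [ 32.7  14.1 -41.8 111.1  10.9  58.8  -1.1]
59.07264163013848 255.15122483318044 192.06708761468323 [[0.975, 0.209, 0.072, 0.491], [0.222, -0.922, -0.317, 0.082], [0.0, 0.326, -0.945, 0.235], [0.0, 0.0, 0.0, 1.0]]
pocket b px [251.88760791 236.13471931] a [251.61501816 109.94239737]
```

View pics/i.png

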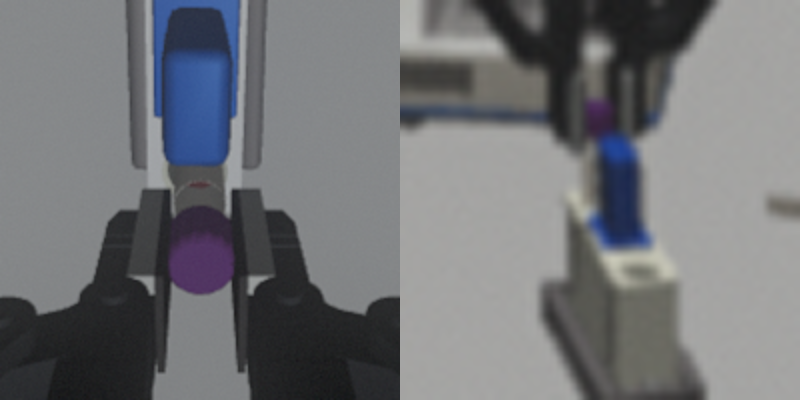

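The tube is already 30 mm into pocket b with no side force. I'll lower it the remaining 22 mm.

>>> {"method": "arm_command", "body": {"plan": [[1,0,0,-0.05,0,0,0],[1,0,0,-0.09,0,0,0],[1,0,0,-0.105,0,0,0],[1,0,0,-0.105,0,0,0]]}}

```text
clock: 10.52
tcp_pos: [0.5075, -0.0012, 0.0701]
eef_rot: [[-0.22, 0.975, -0.0], [0.975, 0.22, 0.0], [0.0, -0.0, -1.0]]
force: [-0.5, 0.2, -0.2]
width: 0.0143
grip_force: 39.2
```

>>> {"method": "arm_command", "body": {"plan": [[-1,0,0,0,0,0,0],[-1,0,0,0,0,0,0],[-1,0,0,0,0,0,0],[-1,0,0,0,0,0,0],[-1,0,0,0.25,0,0,0],[-1,0,0,0.5,0,0,0],[-1,0,0,0.75,0,0,0],[-1,0,0,0.75,0,0,0]]}}

```text
clock: 11.52
tcp_pos: [0.5097, -0.0009, 0.2242]
eef_rot: [[-0.22, 0.975, 0.007], [0.975, 0.22, -0.001], [-0.003, 0.006, -1.0]]
force: [-0.3, -0.4, -0.8]
width: 0.0853
grip_force: 0.0
```

>>> {"method": "arm_command", "body": {"plan": [[-1,0.2,1,0,0,0,-0.145],[-1,0.2,1,0,0,0,-0.145],[-1,0.2,1,0,0,0,-0.145],[-1,0.2,1,0,0,0,-0.145],[-1,0.2,1,0,0,0,-0.145]]}}

```text
clock: 12.15
tcp_pos: [0.5465, 0.202, 0.2191]
eef_rot: [[0.076, 0.997, -0.002], [0.997, -0.076, 0.001], [0.001, -0.002, -1.0]]
force: [0.4, 0.7, -0.1]
width: 0.0852
grip_force: 0.0
```

>>> {"method": "arm_command", "body": {"plan": [[-1,0.0655,0.4535,0,0,0,0],[-1,0.0655,0.4535,0,0,0,0],[-1,0.0655,0.4535,0,0,0,0],[-1,0.0655,0.4535,0,0,0,0]]}}

```text
clock: 12.65
tcp_pos: [0.5609, 0.2875, 0.2196]
eef_rot: [[0.083, 0.997, -0.001], [0.997, -0.083, -0.002], [-0.002, -0.001, -1.0]]
force: [-0.7, -0.5, 0.2]
width: 0.085
grip_force: 0.0
```

```bash
python3 w.py w8; python3 - <<'E'
from h import *
caps("w8.npy")
print("side purple:")
for cn in("scene","side"):
    im=vision.read_camera(cn);m=cv2.inRange(cv2.cvtColor(im,cv2.COLOR_BGR2HSV),(125,70,30),(160,255,255))
    k,l,s,c=cv2.connectedComponentsWithStats(m)
    print(cn,"expect",proj(cn,(.5075,-.0007,.084)),[(c[i].round(1).tolist(),s[i,4]) for i in range(1,k) if s[i,4]>8])
E
```

```text
12.65 [0.5609 0.2875 0.2196] [[0.083, 0.997, -0.001], [0.997, -0.083, -0.002], [-0.002, -0.001, -1.0]] [  5.1  24.1 -48.2  85.7  18.2  78.3 -49. ]
59.07264163013848 255.15122483318044 192.06708761468323 [[0.997, -0.078, -0.028, 0.569], [-0.083, -0.942, -0.326, 0.371], [-0.001, 0.328, -0.945, 0.362], [0.0, 0.0, 0.0, 1.0]]
purple [246, 166, 16, 17, 206] [253.3 174.2] [[0.5604, 0.2885], [0.5605, 0.2897]]
green [219, 247, 15, 14, 159] [226. 254.] [[0.5274, 0.2113], [0.528, 0.2136]]
side purple:
scene expect [276.79737904 202.62276722] [([259.7, 119.8], np.int32(30)), ([277.3, 203.0], np.int32(29)), ([167.6, 254.5], np.int32(42))]
side expect [270.65088147 197.27064717] [([181.4, 176.1], np.int32(36)), ([269.8, 197.0], np.int32(9)), ([252.0, 254.0], np.int32(31))]
```

Tube 1 is seated where expected in both fixed cameras. Now the second tube.

>>> {"method": "arm_command", "body": {"plan": [[-1,0,0,-0.3,0,0,0],[-1,0,0,-0.55,0,0,0],[-1,0,0,-0.72,0,0,0],[-1,0,0,-0.795,0,0,0],[1,0,0,-0.795,0,0,0],[1,0,0,-0.795,0,0,0],[1,0,0,-0.795,0,0,0],[1,0,0,-0.795,0,0,0],[1,0,0,-0.795,0,0,0],[1,0,0,-0.795,0,0,0]]}}

```text
clock: 14.05
tcp_pos: [0.561, 0.29, 0.0623]
eef_rot: [[0.081, 0.997, 0.001], [0.997, -0.081, 0.001], [0.001, 0.001, -1.0]]
force: [-0.6, 0.2, 6.4]
width: 0.0141
grip_force: 38.9
```

>>> {"method": "arm_command", "body": {"plan": [[1,0,0,0.1,0,0,0],[1,0,0,0.25,0,0,0],[1,0,0,0.5,0,0,0],[1,0,0,0.75,0,0,0],[1,0,0,0.75,0,0,0],[1,0,0,0.75,0,0,0]]}}

```text
clock: 14.8
tcp_pos: [0.5606, 0.2894, 0.2118]
eef_rot: [[0.081, 0.997, 0.0], [0.997, -0.081, -0.0], [-0.0, 0.0, -1.0]]
force: [-0.2, -0.7, -1.2]
width: 0.0139
grip_force: 39.1
```

>>> {"method": "arm_command", "body": {"plan": [[1,-0.3,-1,0,0,0,0.145],[1,-0.3,-1,0,0,0,0.145],[1,-0.3,-1,0,0,0,0.145],[1,-0.3,-1,0,0,0,0.145],[1,-0.3,-1,0,0,0,0.145],[1,-0.3,-1,0,0,0,0.145]]}}

```text
clock: 15.55
tcp_pos: [0.5004, 0.0904, 0.2109]
eef_rot: [[-0.221, 0.975, -0.001], [0.975, 0.221, 0.001], [0.001, -0.001, -1.0]]
force: [-0.8, -0.4, 0.8]
width: 0.0142
grip_force: 39.1
```

>>> {"method": "arm_command", "body": {"plan": [[1,-0.0405,-0.1215,0,0,0,0],[1,-0.0405,-0.1215,-0.2,0,0,0],[1,-0.0405,-0.1215,-0.38,0,0,0],[1,-0.0405,-0.1215,-0.38,0,0,0],[1,-0.0405,-0.1215,-0.38,0,0,0]]}}

```text
clock: 16.18
tcp_pos: [0.4932, 0.0666, 0.1364]
eef_rot: [[-0.222, 0.975, 0.001], [0.975, 0.222, 0.001], [0.001, 0.001, -1.0]]
force: [0.2, 0.2, 0.1]
width: 0.014
grip_force: 39.1
```

```bash
python3 w.py w9; python3 - <<'E'
from h import *
b=vision.read_camera('side')
w=cv2.imread('pics/w9.png')[150:350,155:355]
def f(i,cn):
    q=proj(cn,(.4925,.0657,.09)).astype(int);return cv2.resize(i[q[1]-30:q[1]+30,q[0]-30:q[0]+30],(400,400),interpolation=2)
cv2.imwrite('pics/j.png',np.hstack([cv2.resize(w,(400,400)),f(b,'side')]))
E
```

```text
16.175 [0.4932 0.0666 0.1364] [[-0.222, 0.975, 0.001], [0.975, 0.222, 0.001], [0.001, 0.001, -1.0]] [ 34.1  11.  -50.8 109.6   9.4  63.7  -7.6]
59.07264163013848 255.15122483318044 192.06708761468323 [[0.975, 0.21, 0.073, 0.476], [0.222, -0.922, -0.317, 0.148], [0.001, 0.325, -0.946, 0.279], [0.0, 0.0, 0.0, 1.0]]
```

View pics/j.png

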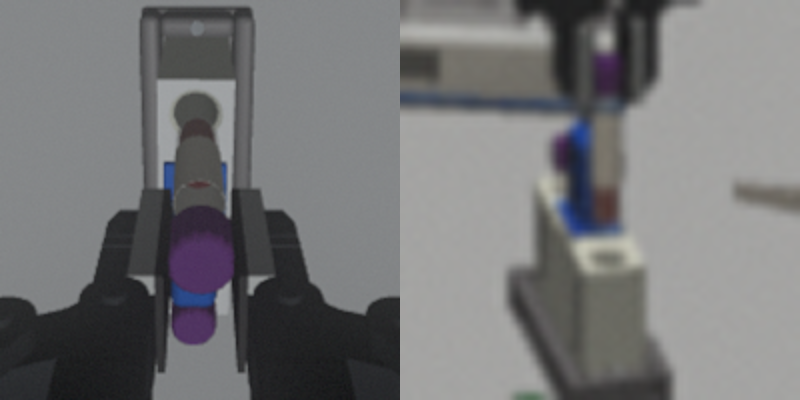

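The tube sits above pocket a and lined up with it, and tube 1's cap shows seated behind the grip. Lowering.

>>> {"method": "arm_command", "body": {"plan": [[1,0,0,-0.08,0,0,0],[1,0,0,-0.16,0,0,0],[1,0,0,-0.24,0,0,0],[1,0,0,-0.3,0,0,0],[1,0,0,-0.325,0,0,0],[1,0,0,-0.325,0,0,0]]}}

```text
clock: 17.02
tcp_pos: [0.4921, 0.0653, 0.0698]
eef_rot: [[-0.221, 0.975, -0.001], [0.975, 0.221, 0.0], [0.0, -0.001, -1.0]]
force: [-1.5, -0.8, -1.4]
width: 0.0142
grip_force: 40.8
```

>>> {"method": "arm_command", "body": {"plan": [[-1,0,0,0,0,0,0],[-1,0,0,0,0,0,0],[-1,0,0,0,0,0,0],[-1,0,0,0,0,0,0],[-1,0,0,0.2,0,0,0],[-1,0,0,0.45,0,0,0],[-1,0,0,0.7,0,0,0],[-1,0,0,0.7,0,0,0],[-1,0,0,0.7,0,0,0]]}}

```text
clock: 18.15
tcp_pos: [0.4923, 0.065, 0.2098]
eef_rot: [[-0.22, 0.975, -0.0], [0.975, 0.22, -0.001], [-0.0, -0.0, -1.0]]
force: [0.4, 0.5, -0.2]
width: 0.0857
grip_force: 0.0
```

```bash
python3 w.py wa; python3 - <<'E'
from h import *
caps("wa.npy",(.084,.086))
c=np.load("wa.npy",allow_pickle=True).item()["c"]
frame("wa.npy",proj(None,(.5,.0325,.108),c),.108)
for cn in("scene","side"):
    im=vision.read_camera(cn);m=cv2.inRange(cv2.cvtColor(im,cv2.COLOR_BGR2HSV),(125,70,30),(160,255,255))
    k,l,s,cc=cv2.connectedComponentsWithStats(m)
    print(cn,"expect",proj(cn,(.5075,-.0007,.084)),proj(cn,(.4925,.0657,.084)),[(cc[i].round(1).tolist(),s[i,4]) for i in range(1,k) if s[i,4]>8])
E
```

```text
18.15 [0.4923 0.065  0.2098] [[-0.22, 0.975, -0.0], [0.975, 0.22, -0.001], [-0.0, -0.0, -1.0]] [ 36.8   6.1 -51.8 104.4   5.1  71.9  -3.7]
59.07264163013848 255.15122483318044 192.06708761468323 [[0.976, 0.208, 0.071, 0.475], [0.22, -0.922, -0.319, 0.147], [-0.001, 0.327, -0.945, 0.352], [0.0, 0.0, 0.0, 1.0]]
purple [249, 173, 18, 18, 251] [257.5 181.6] [[0.4951, 0.0657], [0.4949, 0.0663]]
purple [246, 248, 17, 16, 208] [254.1 255.9] [[0.5076, -0.003], [0.5074, -0.0018]]
green [388, 232, 10, 10, 82] [392.7 236.5] [[0.6221, 0.0426], [0.621, 0.0433]]
outer [0.4977 0.0424] [0.0181 0.0422] 10.8
hole [0.4961 0.0515] [0.0141 0.0167] 13.2
scene expect [276.79737904 202.62276722] [260.86669058 219.58660546] [([277.2, 202.9], np.int32(28)), ([260.1, 219.8], np.int32(33))]
side expect [270.65088147 197.27064717] [276.82355132 207.19762741] [([181.5, 176.1], np.int32(35)), ([275.5, 207.0], np.int32(22))]
```

Both tubes are seated. Now I'll grasp the blue grip.

>>> {"method": "arm_command", "body": {"plan": [[-1,0.038,-0.166,0,0,0,0],[-1,0.038,-0.166,-0.2,0,0,0],[-1,0.038,-0.166,-0.45,0,0,0],[-1,0.038,-0.166,-0.6,0,0,0],[-1,0.038,-0.166,-0.695,0,0,0],[-1,0.038,-0.166,-0.695,0,0,0]]}}

```text
clock: 19.05
tcp_pos: [0.4992, 0.0322, 0.0701]
eef_rot: [[-0.221, 0.975, -0.003], [0.975, 0.221, 0.001], [0.001, -0.002, -1.0]]
force: [0.3, -0.1, 0.1]
width: 0.0856
grip_force: 0.0
```

>>> {"method": "arm_command", "body": {"plan": [[1,0,0,0,0,0,0],[1,0,0,0,0,0,0],[1,0,0,0,0,0,0],[1,0,0,0,0,0,0],[1,0,0,0,0,0,0],[1,0,0,0,0,0,0],[1,0,0,0,0,0,0]], "newtons": 100}}

```text
clock: 19.92
tcp_pos: [0.5005, 0.0319, 0.0718]
eef_rot: [[-0.22, 0.975, 0.001], [0.975, 0.22, -0.0], [-0.0, 0.001, -1.0]]
force: [-0.3, -0.3, 5.3]
width: 0.0127
grip_force: 97.9
```

>>> {"method": "arm_command", "body": {"plan": [[1,0,0,0.05,0,0,0],[1,0,0,0.15,0,0,0],[1,0,0,0.3,0,0,0],[1,0,0,0.5,0,0,0],[1,0,0,0.7,0,0,0],[1,0,0,0.85,0,0,0],[1,0,0,0.85,0,0,0],[1,0,0,0.85,0,0,0]]}}

```text
clock: 20.92
tcp_pos: [0.4997, 0.032, 0.2411]
eef_rot: [[-0.22, 0.975, -0.0], [0.975, 0.22, -0.0], [-0.0, -0.0, -1.0]]
force: [-0.4, -0.5, -3.3]
width: 0.013
grip_force: 97.7
```

```bash
python3 w.py wb; python3 - <<'E'
from h import *
s=arm.get_state();p=s["tcp_pos"];z=p[2]
caps("wb.npy",(z+.013,z+.015))
c=np.load("wb.npy",allow_pickle=True).item()["c"]
frame("wb.npy",proj(None,(p[0],p[1],z+.037),c),z+.037)
b=vision.read_camera('side')
def f(i,cn):
    q=proj(cn,(p[0],p[1],z-.02)).astype(int);return cv2.resize(i[q[1]-40:q[1]+40,q[0]-40:q[0]+40],(400,400),interpolation=2)
cv2.imwrite('pics/k.png',np.hstack([cv2.resize(cv2.imread('pics/wb.png')[100:384,120:404],(400,400)),f(b,'side')]))
E
```

```text
20.925 [0.4997 0.032  0.2411] [[-0.22, 0.975, -0.0], [0.975, 0.22, -0.0], [-0.0, -0.0, -1.0]] [ 40.1   5.1 -50.9 101.3   4.1  75.5   1. ]
59.07264163013848 255.15122483318044 192.06708761468323 [[0.975, 0.208, 0.071, 0.482], [0.22, -0.922, -0.319, 0.114], [-0.001, 0.326, -0.945, 0.384], [0.0, 0.0, 0.0, 1.0]]
purple [236, 185, 37, 37, 1056] [254.2 203. ] [[0.4928, 0.0652], [0.4927, 0.066]]
purple [238, 329, 33, 27, 663] [254.  341.9] [[0.5084, -0.0043], [0.508, -0.0025]]
outer [0.4988 0.0406] [0.0131 0.0376] 12.8
```

View pics/k.png

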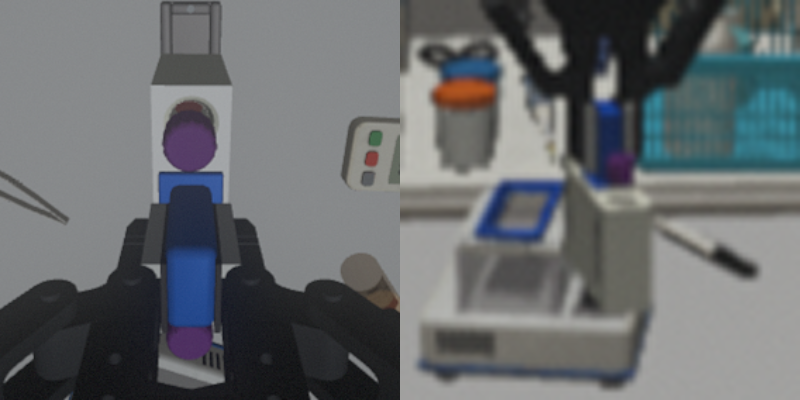

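The carrier hangs level with both caps seated, symmetric about the tool axis. I'll check the offset along its length and the brown bottle's position.

```bash
python3 - <<'E'
from h import *
d=np.load("wb.npy",allow_pickle=True).item();c=d["c"];g=cv2.cvtColor(d["w"],cv2.COLOR_BGR2HSV)
m=((g[...,1]<40)&(g[...,2]>150)).astype(np.uint8);k,l,s,ce=cv2.connectedComponentsWithStats(m)
tcp=np.array([.4997,.0320]);y=np.array([-.2205,.9754]);x=np.array([.9754,.2205])
for i in range(1,k):
    if s[i,4]>60 and 200<ce[i][0]<310:
        ys,xs=np.nonzero(l==i);P=np.array([at_z(None,p,.2411-.005,c)[:2] for p in zip(xs,ys)])-tcp
        print(s[i].tolist(),"y",np.percentile(P@y,[0,1,99,100]).round(4),"x",np.percentile(P@x,[1,99]).round(4))
print("bottle",at_z("scene",(409*.64,231*.64),.087))
E
```

```text
[227, 161, 58, 83, 1825] y [0.0064 0.0075 0.0473 0.0473] x [-0.0118  0.014 ]
bottle [ 0.68625923 -0.10582095  0.087     ]
```

>>> {"method": "arm_command", "body": {"plan": [[1,0.033,-0.25,0,0,0,-0.045],[1,0.066,-0.5,0,0,0,-0.09],[1,0.1,-0.75,0,0,0,-0.135],[1,0.133,-1,0,0,0,-0.1825],[1,0.133,-1,0,0,0,-0.1825]]}}

```text
clock: 21.65
tcp_pos: [0.5257, -0.1729, 0.2394]
eef_rot: [[0.167, 0.986, -0.003], [0.986, -0.167, 0.001], [0.0, -0.003, -1.0]]
force: [0.0, 1.0, -3.3]
width: 0.0127
grip_force: 97.7
```

>>> {"method": "arm_command", "body": {"plan": [[1,0.04,-0.2,0,0,0,0],[1,0.08,-0.4,0,0,0,0],[1,0.1,-0.5815,0,0,0,0],[1,0.1,-0.5815,-0.1,0,0,0],[1,0.1,-0.5815,-0.2,0,0,0],[1,0.1,-0.5815,-0.2,0,0,0],[1,0.1,-0.5815,-0.2,0,0,0]]}}

```text
clock: 22.52
tcp_pos: [0.547, -0.2833, 0.2017]
eef_rot: [[0.158, 0.987, 0.0], [0.987, -0.158, 0.0], [0.0, 0.0, -1.0]]
force: [0.4, 0.2, -1.8]
width: 0.0128
grip_force: 98.1
```

```bash
python3 w.py wc; python3 - <<'E'
from h import *
d=np.load("wc.npy",allow_pickle=True).item();c=d["c"];s=arm.get_state();p=s["tcp_pos"];R=np.array(s["eef_rot"])
print("tool y angle",np.degrees(np.arctan2(R[1,1],R[0,1])))
a=np.radians(-9.1);X=np.array([np.cos(a),np.sin(a)]);Y=np.array([-np.sin(a),np.cos(a)])
w=d["w"].copy()
for hx,hy in((.014,.0475),(.0235,.0565)):
    C=[np.array([.5467,-.2838])+sx*hx*X+sy*hy*Y for sx,sy in((1,1),(1,-1),(-1,-1),(-1,1))]
    Q=np.array([proj(None,(*q,.112),c) for q in C]).astype(int);cv2.polylines(w,[Q],True,(0,255,255),1)
cv2.imwrite("pics/l.png",cv2.resize(w[60:384,120:420],(600,600*324//300)) [:600])
b=vision.read_camera("side")
E
```

```text
22.525 [ 0.547  -0.2833  0.2017] [[0.158, 0.987, 0.0], [0.987, -0.158, 0.0], [0.0, 0.0, -1.0]] [ 52.2  20.  -36.5  89.7  12.2  74.3   5. ]
59.07264163013848 255.15122483318044 192.06708761468323 [[0.987, -0.149, -0.052, 0.561], [-0.158, -0.933, -0.322, -0.201], [-0.0, 0.326, -0.945, 0.344], [0.0, 0.0, 0.0, 1.0]]
tool y angle -9.100656568652939
```

View pics/l.png

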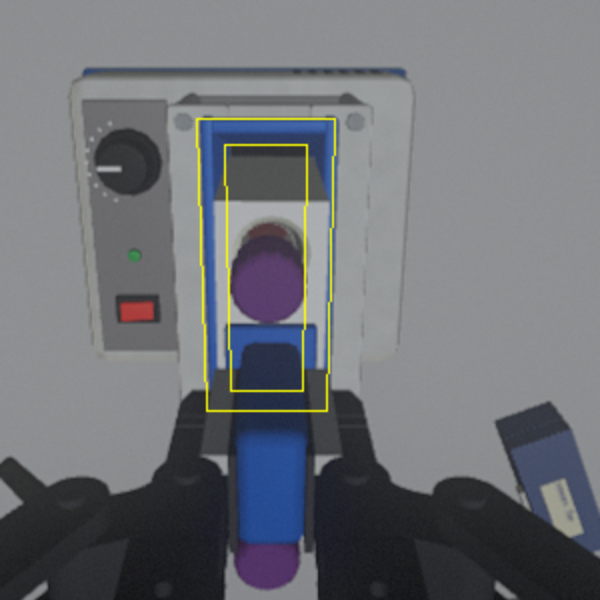

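The frame overlay matches the picture. The carrier sits about 1 mm right of the slot's centre line, so I'll shift it 1 mm and lower.

>>> {"method": "arm_command", "body": {"plan": [[1,-0.005,0.001,-0.05,0,0,0],[1,-0.005,0.001,-0.1,0,0,0],[1,-0.005,0.001,-0.13,0,0,0],[1,-0.005,0.001,-0.155,0,0,0],[1,-0.005,0.001,-0.18,0,0,0],[1,-0.005,0.001,-0.18,0,0,0]]}}

```text
clock: 23.38
tcp_pos: [0.5457, -0.2846, 0.165]
eef_rot: [[0.16, 0.987, -0.0], [0.987, -0.16, -0.0], [-0.0, 0.0, -1.0]]
force: [0.3, -2.4, -2.9]
width: 0.0129
grip_force: 97.9
```

>>> {"method": "arm_command", "body": {"plan": [[1,0,-0.002,-0.03,0,0,0],[1,0,-0.002,-0.06,0,0,0],[1,0,-0.002,-0.09,0,0,0],[1,0,-0.002,-0.12,0,0,0],[1,0,-0.002,-0.14,0,0,0],[1,0,-0.002,-0.14,0,0,0]]}}

```text
clock: 24.12
tcp_pos: [0.5456, -0.2846, 0.1367]
eef_rot: [[0.159, 0.987, -0.0], [0.987, -0.159, 0.0], [0.0, -0.0, -1.0]]
force: [1.9, -3.9, -5.3]
width: 0.0132
grip_force: 97.5
```

>>> {"method": "arm_command", "body": {"plan": [[1,0,-0.004,-0.02,0,0,0],[1,0,-0.004,-0.04,0,0,0],[1,0,-0.004,-0.06,0,0,0],[1,0,-0.004,-0.06,0,0,0]]}}

```text
clock: 24.62
tcp_pos: [0.546, -0.2849, 0.126]
eef_rot: [[0.159, 0.987, 0.0], [0.987, -0.159, -0.0], [0.0, 0.0, -1.0]]
force: [-3.2, -0.7, 5.4]
width: 0.0128
grip_force: 99.4
```

>>> {"method": "arm_command", "body": {"plan": [[1,0,0,-0.01,0,0,0],[1,0,0,-0.02,0,0,0],[1,0,0,-0.02,0,0,0]]}}

```text
clock: 25.0
tcp_pos: [0.5465, -0.2851, 0.1257]
eef_rot: [[0.159, 0.987, 0.001], [0.987, -0.159, -0.002], [-0.002, 0.002, -1.0]]
force: [-13.4, 3.5, 34.8]
width: 0.013
grip_force: 103.6
```

>>> {"method": "arm_command", "body": {"plan": [[1,-0.003,0,0.006,0,0,0],[1,-0.003,0,0.006,0,0,0],[1,-0.003,0,0.006,0,0,0],[1,-0.003,0,0.006,0,0,0]]}}

```text
clock: 25.5
tcp_pos: [0.5461, -0.285, 0.1257]
eef_rot: [[0.159, 0.987, 0.002], [0.987, -0.159, -0.002], [-0.001, 0.002, -1.0]]
force: [-8.1, 2.9, 24.8]
width: 0.0126
grip_force: 101.9
```

```bash
python3 w.py wd; python3 - <<'E'
from h import *
s=arm.get_state();p=s["tcp_pos"];print(np.round(s["force"],1))
caps("wd.npy",(p[2]+.019,))
a=vision.read_camera('scene');b=vision.read_camera('side')
def f(i,cn):
    q=proj(cn,(p[0],p[1],.09)).astype(int);return cv2.resize(i[q[1]-40:q[1]+40,q[0]-40:q[0]+40],(400,400),interpolation=2)
cv2.imwrite('pics/n.png',np.hstack([f(a,'scene'),f(b,'side')]))
E
```

```text
25.5 [ 0.5461 -0.285   0.1257] [[0.159, 0.987, 0.002], [0.987, -0.159, -0.002], [-0.001, 0.002, -1.0]] [ 51.7  23.4 -35.6  94.8  14.7  66.4   3.3]
59.07264163013848 255.15122483318044 192.06708761468323 [[0.987, -0.151, -0.05, 0.56], [-0.159, -0.933, -0.324, -0.202], [0.002, 0.327, -0.945, 0.268], [0.0, 0.0, 0.0, 1.0]]
[-8.   1.6 25.7]
purple [237, 177, 38, 45, 1291] [255.2 199.7] [[0.5533, -0.2474]]
purple [237, 330, 32, 25, 626] [252.4 341.8] [[0.5411, -0.3154]]
```

The TCP stays at 0.1257 whether the reaction is 25 N or 35 N. That puts the carrier's underside at 0.060, which is the head's stop. Both caps still show on either side of the grip, so I'm handing in.

```bash
python3 -c "
from rig import arm
print(arm.hand_in())"
```

```text
the job is handed in; nothing more can be done
None
```

Handed in at about 25.5 s with both purple tubes in the carrier's pockets and the blue grip held at about 100 N, pressing the larger mixer's head onto its stop with about 25 N; I viewed 12 pictures, two over the limit of 10.

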